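# Put the repaired control board away in the parts drawer

### The job

Pull the top drawer of the grey parts cabinet all the way out to its stop, lay the repaired control board (the small one in the grey plastic frame) flat in it, parts upward, and push the drawer fully shut again. The board is delicate: take it by its long edges, grip it lightly, with 40 N at most, and set it down on the drawer floor softly - do not drop it or press it down hard - and do not slam the drawer. Leave everything else on the bench where it lies.

Things in the scene. Friction and masses are not known exactly. Their poses are not given: they have to be found in the camera images.
- board: the repaired control board, loose on the bench: a grey plastic frame 120 (its x) x 60 (y) x 12 mm high with upright sides, green circuit board on top with a black transformer, two capacitors and a heat sink; 35 mm high; about 0.18 kg. Origin: centre of the underside, z up. Fragile: grip it with 20 to 40 N (it breaks when both fingers together press 120 N) and set it down at 20 mm/s or less
- cabinet: grey steel parts cabinet fixed on the bench, 240 mm deep (x) x 240 mm wide (y) x 150 mm high, two drawers one above the other. Origin: centre of its underside; x points from front to back, so the drawers pull out along its -x axis; z up. Front face at x = -120 mm, top at z = 150 mm
- cabinet_drawer0 (a joint): travel of the top drawer in m: 0 shut, 0.1656 at its stop fully out; it starts shut or up to 15 mm out. It runs easily (about 1 N) and stays where it is left
- cabinet_drawer0_handle (a point): middle of the top drawer's handle: horizontal round steel bar 11 mm thick, 120 mm long along the cabinet's y, held at its ends, its centre 35 mm in front of the drawer front and 38 mm below the cabinet's top; moves with the drawer, axes as the cabinet's. Open above: pinch it from above with the fingers opened to about 26 mm, one in front of and one behind the bar
- drawer_place (a point): point on the top drawer's inner floor, 85 mm above the bench, mid of the part bared when fully out (160 mm long); moves with the drawer, axes as the cabinet's. Floor reaches 80 mm in front of it (-x), 115 mm behind it and 99 mm to either side. Above the floor: walls 43 mm, drawer front 52 mm, cabinet top 65 mm. Open above
- bare_board: bystander: larger bare green circuit board without a frame, 100 x 160 x 8 mm, flat on the bench; origin at the centre of its underside
- pliers: bystander: pliers with blue grips, 145 mm long, lying flat along their x axis; origin near the middle, on the underside
- screwdriver: bystander: screwdriver lying along its x axis, handle to -x; origin on the underside
- tape: bystander: roll of yellow tape lying flat, 90 mm in diameter, 22 mm high; origin at the centre of its underside; the open drawer may pass above it
- flux_bottle: bystander: upright bottle, 52 mm in diameter, 120 mm high; origin at the centre of its underside
- tray: bystander: low clear plastic parts tray, 130 x 90 x 30 mm; origin at the centre of its underside
- meter: bystander: yellow and black hand multimeter lying on its back, 150 x 75 x 43 mm; origin at the centre of its underside
Not all that is in view belongs to the job. Leave any purple look-alike of the board alone.

How it is judged:
By the outcome, as a careful person would: the job done as asked, in the order asked, and still so for the second after the job is handed in, with the robot touching nothing.
It also fails if it takes over 69 s, if anything falls off the work surface, if the arm or the gripper's body presses on something with over 40 N, if the wrist force passes 120 N, or if a joint passes its speed limit or range.

### The arm

A 6-joint arm with a two-finger parallel gripper is mounted at the origin on the work surface. World frame = base frame: x ahead of the robot, y to its left, z up, the work surface at z = 0. Lengths are in m, angles in degrees, forces in N, time in s.
With the tool pointing down it reaches from about 0.325 to 0.75 m from the base axis. Payload 7.6 kg.
Tool frame: the origin (TCP) lies midway between the tips of the shut fingers; the grasp point (between the pads) lies 19 mm behind it (r.grasp_offset is the distance from the TCP to the grasp point, in m); z points along the fingers, y is the line along which they close (so a half turn about z gives the same grasp; the last joint's range is limited). The gripper opens to 85 mm and grips with 20 to 120 N. Pads are 22 mm wide; open, the fingers measure 114 mm over their backs; the gripper's body (76 mm by 85 mm) begins 54 mm behind the grasp point. The pads swing forward as they close: fully open they stand 13 mm farther back than shut.
Start: joints at [72.634, 2.991, 80.254, -0, 96.75, -4.028], TCP at [0.121, 0.511, 0.197] pointing down, gripper open.
Joint ranges: [-166.34, 166.34], [-52.06, 124.39], [6.96, 135.62], [-60.46, 240.46], [14.63, 156.25], [-167.68, 167.68]. Speed limits (degrees/s): [147.25, 147.25, 172.46, 180, 180, 180].

### API

Orientations are given as a 3x3 rotation matrix whose columns are the frame's x, y, z axes.
In Python, from station import r gives the robot as it stands. The module is installed in compiled form; this text tells all that it offers.
- The arm moves only by the tool apply_moves, never from a script. Its argument "rows" is a list of rows, each a list of 3 entries, a list of its own where there are three numbers: the shift along the world's x, y, z in mm, then the turn, a rotation vector about the world's x, y, z in rad, then the opening, from 0 (shut) to 1 (fully open). In form: [[[dx, dy, dz], [wx, wy, wz], gripper], ...]. A call has 1 to 12 rows; each row is the pose to reach, as a shift and turn from the pose commanded when the call began; what a row does not reach only later rows make up. A row lasts 1/8 s, in which the tool goes at most 62.5 mm and 10.7 degrees, less where a joint would pass 70% of its speed; a pose out of reach is approached as far as the arm can. A call with a gripper value outside its range is refused whole. The fingers move at their own pace and stop on an object; "grip_force" is the grip in N (left out, the last holds). Time passes only in rows, so rows that repeat a pose let the fingers close. It gives the time, the measured TCP pose, the force, the opening and the grip force at its end, in the units of the state.
- r.sense(): the state, without advancing time (a new reading comes with each control period).
- r.capture(name): name is "scene" or "side" or "wrist"; returns a dict with "img" (480x640x3 uint8, red, green, blue), "mtx" (3x3 intrinsics, pixels), "eye" and "attitude" of the camera in the world; the wrist camera has in their place "T_tool_cam" (4x4, takes a point from camera to tool coordinates, whose origin is the TCP and whose axes are the flange's). Camera axes: x right, y down, z forward; pixel columns grow to the right and rows downward; lengths in m; the calibration is good to about 2 mm. A picture is of the moment at which its call begins: read the wrist's pose just before it. There is no depth.
- r.sign_off(): hands the job in; it is judged then, once.
The state is a dict: "clock": time; "joint_pos": joint angles; "dq": joint speeds; "joint_efforts": joint torques, N m; "ee_pos": TCP position; "eef_rot": TCP orientation; "wrist_force": force on the tool from outside, world axes, zero at the start; "torque": the same for the moment, N m; "grip_width": finger opening in m; "grip_force": force on a finger pad.
Only numpy, scipy, OpenCV 4.12 (cv2) and the standard library are available. Lean on these libraries where they do the work, as an engineer would, in place of code of your own. Each camera call takes 0.05 s, during which the arm holds its last target. There are 200 camera calls.

## Working session

There is one attempt and no reset: what is moved stays moved. The work goes in short steps, Python scripts to look and compute and a tool call to move; the robot and the scene stay as the last step left them, time stands still between calls to the robot, and variables do not carry over. Pictures are saved under pics/ and viewed, at most 10 in all, crops included, and the job is handed in when it is done.

Besides the shell and the picture viewer there is one more tool, called after "Emit:" as name(argument=value, ...) on one line, values as JSON. apply_moves: Moves the arm, as the interface text tells. Its arguments: {"type":"object","properties":{"rows":{"type":"array","items":{"type":"array"}},"grip_force":{"type":"number"}},"required":["rows"]}

```bash
mkdir -p pics
cat > h.py <<'E'
import numpy as np, cv2
from station import r
def cam(name):
    s=r.sense(); c=r.capture(name)
    if 'T_tool_cam' in c:
        T=np.eye(4);T[:3,:3]=np.array(s['eef_rot']);T[:3,3]=s['ee_pos']
        W=T@np.array(c['T_tool_cam']); R,e=W[:3,:3],W[:3,3]
    else: R,e=np.array(c['attitude']),np.array(c['eye'])
    return c['img'],np.array(c['mtx']),R,e
def ray(uv,C):
    d=C[2]@np.linalg.inv(C[1])@np.array([uv[0],uv[1],1.]); return C[3],d/np.linalg.norm(d)
def onz(uv,C,z):
    e,d=ray(uv,C); return e+d*(z-e[2])/d[2]
def tri(a,Ca,b,Cb):
    e1,d1=ray(a,Ca);e2,d2=ray(b,Cb)
    t=np.linalg.lstsq(np.stack([d1,-d2],1),e2-e1,rcond=None)[0]
    p,q=e1+t[0]*d1,e2+t[1]*d2
    return (p+q)/2,np.linalg.norm(p-q)
def proj(p,C):
    q=C[1]@(C[2].T@(np.array(p)-C[3])); return q[:2]/q[2]
def save(n,C): cv2.imwrite('pics/'+n+'.png',C[0][:,:,::-1])
E
python3 - <<'E'
from h import *
import pickle
D={}
for n in['scene','side','wrist']:
    D[n]=cam(n);save(n+'0',D[n]);print(n,D[n][3].round(3),D[n][2].round(2).tolist())
pickle.dump(D,open('d0.pkl','wb'))
print(r.sense())
E
```

```text
scene [1.221 0.184 1.049] [[-0.31, 0.77, -0.56], [0.95, 0.26, -0.17], [0.01, -0.59, -0.81]]
side [ 0.366 -1.001  0.79 ] [[0.98, -0.1, 0.15], [-0.18, -0.56, 0.81], [-0.0, -0.82, -0.57]]
wrist [0.04  0.53  0.373] [[0.23, 0.92, 0.31], [0.97, -0.22, -0.08], [-0.0, 0.32, -0.95]]
{'clock': 0.15, 'joint_pos': array([ 7.26338425e+01,  3.01829214e+00,  8.03005471e+01, -2.77336303e-04,
        9.67506436e+01, -4.02575862e+00]), 'dq': array([-0.00136824, -0.06001454, -0.15968765,  0.02217818, -0.09884698,
        0.00548885]), 'joint_efforts': array([-4.22598096e-04, -3.81955862e+01, -3.60420835e+01, -7.50595200e-05,
        4.70018189e-03, -3.63097899e-05]), 'ee_pos': array([0.12101259, 0.51057496, 0.1959639 ]), 'eef_rot': array([[-9.73016280e-01,  2.30736196e-01, -3.57376332e-04],
       [ 2.30736459e-01,  9.73015593e-01, -1.15885889e-03],
       [ 8.03420514e-05, -1.21004832e-03, -9.99999265e-01]]), 'wrist_force': array([ 0.92841532,  0.55366974, -0.30013411]), 'torque': array([0.00370926, 0.06528391, 0.0212659 ]), 'grip_force': 0.0, 'grip_width': 0.08554615996337323}
```

View pics/scene0.png

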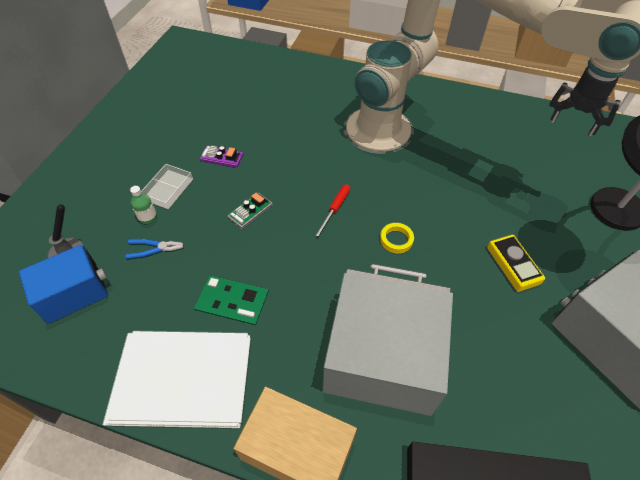

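View pics/side0.png

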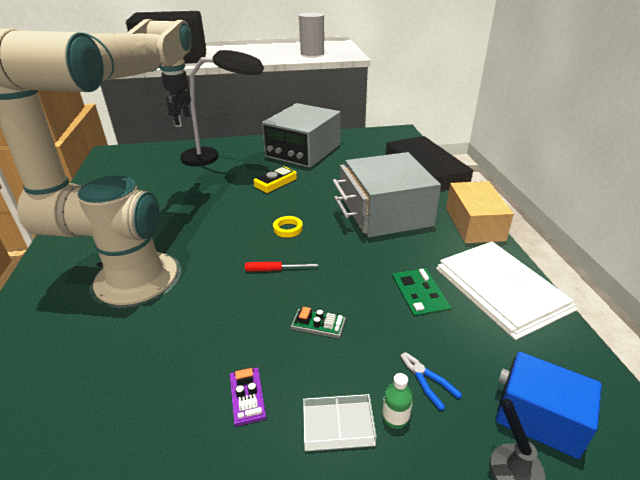

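The scene view shows the framed board at about (250,208), the purple look-alike at (222,156), the cabinet top spanning about (347,272)–(447,410), and its upper handle at (373–425, 267–275). In the side view the board is at (318,321) and the handle bars are at about (347,190).

Run:
```python
from h import *
import pickle
D=pickle.load(open('d0.pkl','rb'));S,Z=D['scene'],D['side']
def crop(C,x0,y0,x1,y1,k): return cv2.resize(C[0][y0:y1,x0:x1],None,fx=k,fy=k,interpolation=cv2.INTER_CUBIC)
a=crop(S,320,255,470,415,2.5);b=crop(Z,325,145,445,240,3.3);c=crop(S,220,183,280,233,5);d=crop(Z,285,300,352,342,5)
H=np.zeros((600,800,3),np.uint8)
H[:400,:375]=a;bh,bw=b.shape[:2];H[:bh,390:390+bw]=b[:,:410][:, :410] if bw>410 else b
c=cv2.resize(c,(240,190));d=cv2.resize(d,(300,188));H[405:595,:240]=c;H[405:593,390:690]=d
cv2.imwrite('pics/mix.png',H[:,:,::-1])
# cabinet top corners (rough)
for uv in[(347,272),(453,287),(373,267),(425,275)]: print(uv,onz(uv,S,.15 if uv[1] in(272,287) else .112).round(3))
for n,C,box in[('scene',S,(222,185,280,232)),('side',Z,(286,300,352,342))]:
    x0,y0,x1,y1=box;im=C[0][y0:y1,x0:x1].astype(int)
    m=(im.max(2)>75).astype(np.uint8); m=cv2.morphologyEx(m,cv2.MORPH_CLOSE,np.ones((5,5)))
    k=max(cv2.findContours(m,0,2)[0],key=cv2.contourArea)
    R=cv2.minAreaRect(k);print(n,(np.array(R[0])+[x0,y0]).round(1),R[1:],onz(np.array(R[0])+[x0,y0],C,.015).round(3))
    print(C[0][y0+2,x0+2])
```

```text
(347, 272) [0.663 0.075 0.15 ]
(453, 287) [0.626 0.308 0.15 ]
(373, 267) [0.606 0.125 0.112]
(425, 275) [0.589 0.246 0.112]
scene [250.5 208. ] ((46.0, 57.0), 90.0) [ 0.46  -0.261  0.015]
[52 87 72]
side [318.5 320.5] ((40.99999237060547, 64.99998474121094), 90.0) [ 0.462 -0.261  0.015]
[46 82 63]
```

View pics/mix.png

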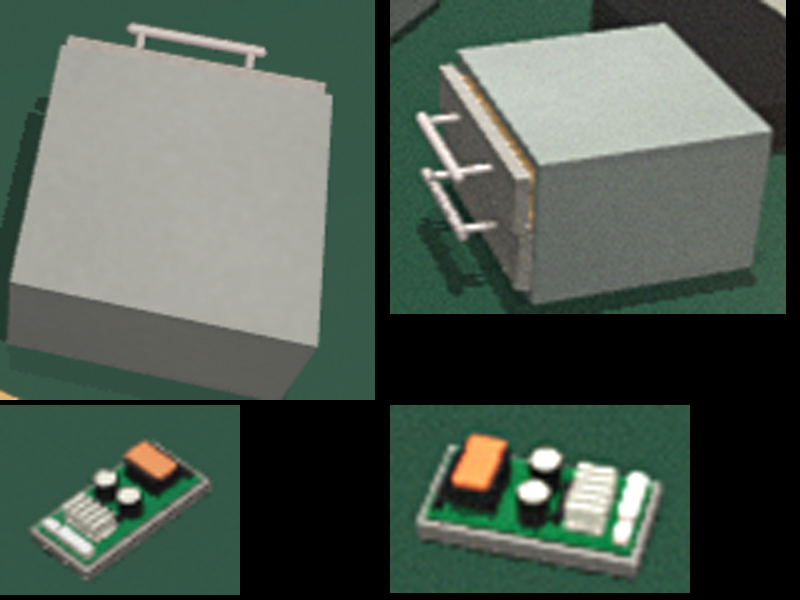

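The crop shows the handle's ends at scene (373.2,266.6) and (424.8,275.8), and side (345.9,198.9) and (334.7,180.8). The drawer is slightly open. The board's frame corners and the cabinet's top corners are clear in both views.

Run:
```python
from h import *
import pickle
D=pickle.load(open('d0.pkl','rb'));S,Z=D['scene'],D['side']
s=lambda x,y:(320+x/2.5-.3,255+y/2.5-.3)
z=lambda x,y:(325+(x-390)/3.3-.3,145+y/3.3-.3)
T=lambda n,a,b:print(n,*[q.round(4) for q in tri(a,S,b,Z)])
T('h right(near -y)',s(133,29),z(459,178));T('h left',s(262,52),z(422,118))
T('c front-y',s(64,44),z(537,166));T('c front+y',s(331,94),z(458,50));T('c back+y',s(318,347),z(665,24));T('c back-y',s(10,283),z(771,130))
sb=lambda x,y:(220+x/4-.4,183+(y-405)/3.8-.4)
zb=lambda x,y:(285+(x-390)/4.478-.4,300+(y-405)/4.478-.4)
# frame top corners
T('A',sb(30,530),zb(636,566));T('A2',sb(30,530),zb(661,487))
T('B',sb(88,572),zb(661,487));T('C',sb(210,480),zb(450,447));T('D',sb(148,443),zb(418,518))
```

```text
h right(near -y) [0.6052 0.1241 0.1129] 0.0003
h left [0.5923 0.2444 0.1128] 0.0015
c front-y [0.6638 0.0717 0.1491] 0.0005
c front+y [0.6409 0.3075 0.1513] 0.0002
c back+y [0.8652 0.3324 0.1501] 0.0005
c back-y [0.8896 0.0944 0.15  ] 0.0031
A [ 0.5036 -0.3139  0.0119] 0.0007
A2 [ 0.5231 -0.2965  0.0455] 0.0081
B [ 0.527  -0.2602  0.0111] 0.0009
C [ 0.4188 -0.2118  0.0125] 0.0001
D [ 0.3981 -0.2662  0.0156] 0.0052
```

Run:
```python
from h import *
import pickle
D=pickle.load(open('d0.pkl','rb'));S,Z=D['scene'],D['side']
print(onz((618,207),S,0),onz((199,157),Z,0),'head',tri((636,150),S,(240,62),Z))
for n,a,b in[('meter',(516,262),(275,180)),('tape',(397,238),(288,227))]:print(n,tri(a,S,b,Z))
print('shadow',onz((548,245),S,0))
```

```text
[0.10395799 0.74460902 0.        ] [ 1.15552837e-01  7.51280846e-01 -1.11022302e-16] head (array([0.33746553, 0.58086469, 0.39857549]), np.float64(0.026051506325962908))
meter (array([0.40892497, 0.4715783 , 0.01344646]), np.float64(0.003980772961901027))
tape (array([0.42798638, 0.15697951, 0.00980305]), np.float64(0.0019159729421144463))
shadow [0.31071561 0.55557016 0.        ]
```

Emit:
apply_moves(rows=[[[32,-40,0],[0,0,-0.15],0.31],[[64,-80,0],[0,0,-0.3],0.31],[[96,-120,0],[0,0,-0.45],0.31],[[129,-161,0],[0,0,-0.6],0.31],[[180,-185,0],[0,0,-0.75],0.31],[[230,-209,0],[0,0,-0.9],0.31],[[280,-233,0],[0,0,-1.05],0.31],[[330,-257,0],[0,0,-1.15],0.31],[[380,-280,0],[0,0,-1.237],0.31],[[430,-304,0],[0,0,-1.237],0.31],[[478,-327,0],[0,0,-1.237],0.31],[[478,-327,0],[0,0,-1.237],0.31]])

```text
clock: 1.65
ee_pos: [0.6008, 0.1815, 0.1937]
eef_rot: [[-0.097, 0.995, -0.004], [0.995, 0.097, -0.001], [-0.001, -0.004, -1.0]]
wrist_force: [-0.1, -0.0, 0.1]
grip_width: 0.0265
grip_force: 0.0
```

Run:
```python
from h import *
C=cam('wrist')
for p,c in(((.6052,.1241,.1129),(255,0,0)),((.5923,.2444,.1128),(0,0,255))):
    u=proj(p,C);print(u.round(1))
save('w1',C);print(r.sense()['ee_pos'],proj([.599,.184,.112],C))
```

```text
[313.2 297.8]
[311.3 141. ]
[0.59958974 0.1828108  0.19468283] [312.61497396 225.08010223]
```

View pics/w1.png

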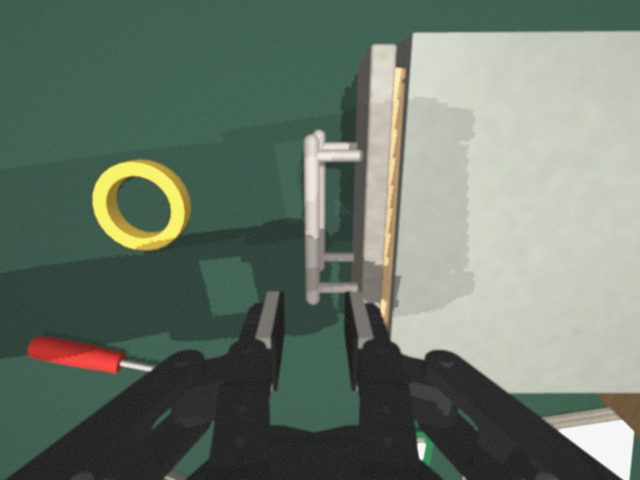

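The wrist view shows the upper bar from (311,138) to (313,300), which matches the projected ends, and it lies centred between the fingers (283 to 347). Descending.

Emit:
apply_moves(rows=[[[-1,1,-30],[0,0,0],0.31],[[-1,1,-55],[0,0,0],0.31],[[-1,1,-75],[0,0,0],0.31],[[-1,1,-90],[0,0,0],0.31],[[-1,1,-100],[0,0,0],0.31],[[-1,1,-100],[0,0,0],0.31],[[-1,1,-100],[0,0,0],0.0],[[-1,1,-100],[0,0,0],0.0],[[-1,1,-100],[0,0,0],0.0],[[-1,1,-100],[0,0,0],0.0]], grip_force=40)

```text
clock: 2.95
ee_pos: [0.5982, 0.1849, 0.0968]
eef_rot: [[-0.101, 0.995, 0.0], [0.995, 0.101, 0.0], [0.0, 0.0, -1.0]]
wrist_force: [-0.2, 0.0, 0.6]
grip_width: 0.0002
grip_force: 0.0
```

Run:
```python
from h import *
A=cam('side');C=cam('wrist')
s=cv2.resize(A[0][120:240,290:450],(800,600))[:300*2]
H=np.zeros((600,800,3),np.uint8);H[:300,:400]=cv2.resize(s,(400,300));H[:300,400:]=cv2.resize(C[0],(400,300))
B=cam('scene');H[300:,:400]=cv2.resize(B[0][220:340,330:490],(400,300))
cv2.imwrite('pics/m2.png',H[:,:,::-1]);print(r.sense()['ee_pos'],r.sense()['grip_width'])
```

```text
[0.5981118  0.18485268 0.09663672] -0.00020331227931608766
```

View pics/m2.png

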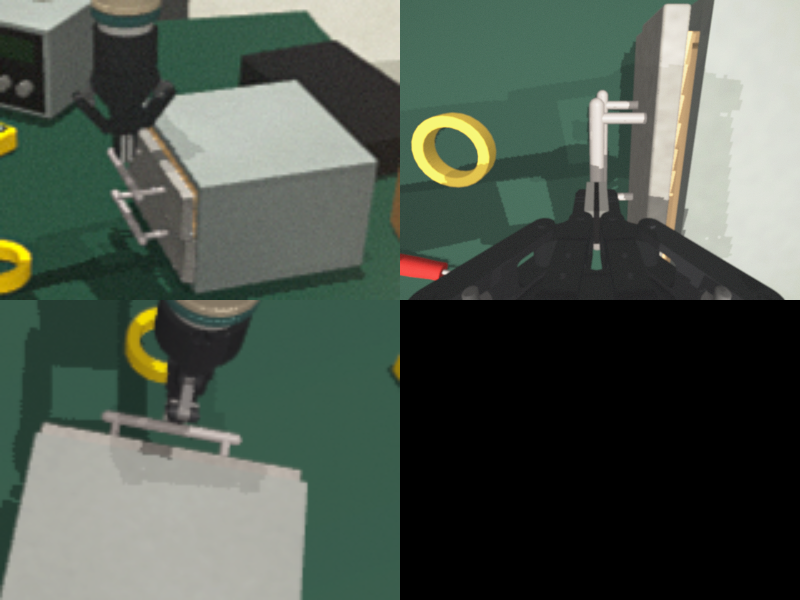

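Run:
```python
from h import *
W=cam('wrist');S=cam('scene');Z=cam('side');p=r.sense()['ee_pos']
for n,C in(('wrist',W),('scene',S),('side',Z)):
    for q in(p,p+[0,0,.019],[.5988,.1843,.112]):print(n,proj(q,C).round(1))
a=cv2.resize(W[0][230:430,230:400],(510,600));b=cv2.resize(S[0][240:290,380:440],None,fx=4.8,fy=4.8,interpolation=2);c=cv2.resize(Z[0][165:215,320:370],None,fx=5.6,fy=5.6,interpolation=2)
H=np.zeros((600,800,3),np.uint8);H[:,:510]=a;H[:240,511:511+288]=b;H[250:530,515:795]=c
cv2.imwrite('pics/m3.png',H[:,:,::-1])
```

```text
wrist [314.2 275.4]
wrist [314.2 292.2]
wrist [315.5 289.8]
scene [397.7 274.5]
scene [398.9 270.2]
scene [398.4 271.2]
side [339.4 193.6]
side [339.5 188.3]
side [339.7 189.4]
```

View pics/m3.png

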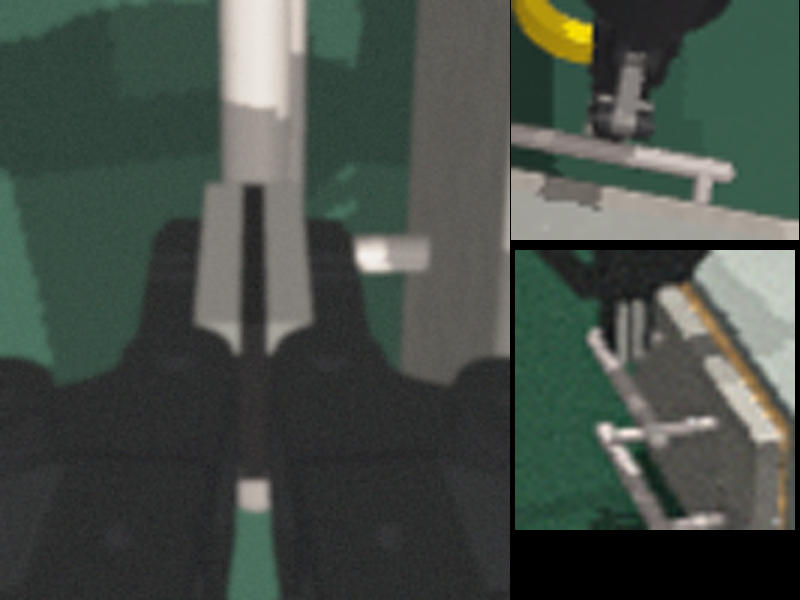

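Run:
```python
from h import *
W=cam('wrist');S=cam('scene');Z=cam('side');s=r.sense();p=s['ee_pos']
print(r.grasp_offset,p,s['grip_width'],s['wrist_force'])
print('tip scene+side',tri((403,269),S,(340.5,184.6),Z)); print('tip wrist+side',tri((314.3,291.7),W,(340.5,184.6),Z))
print('bar tri wrist+scene', tri((313,300),cam('wrist'),(373.2,266.6),S))
```

```text
0.0187 [0.5981129  0.18484081 0.09660491] -0.0005921940755831138 [ 0.20971842  0.31440366 -0.28353807]
tip scene+side (array([0.60092667, 0.19218241, 0.1258773 ]), np.float64(0.0042979778516716565))
tip wrist+side (array([0.59989398, 0.18981105, 0.12548283]), np.float64(0.004649964617601202))
bar tri wrist+scene (array([0.59108011, 0.13680803, 0.06890208]), np.float64(0.0370540656715606))
```

The fingertips show at z of about 0.12, just above the bar. They shut above it, so I open and go about 16 mm lower.

Emit:
apply_moves(rows=[[[0.5,0,3],[0,0,0],0.31],[[0.5,0,3],[0,0,0],0.31],[[0.5,0,3],[0,0,0],0.31],[[0.5,0,-2],[0,0,0],0.31],[[0.5,0,-7],[0,0,0],0.31],[[0.5,0,-12],[0,0,0],0.31],[[0.5,0,-17],[0,0,0],0.31],[[0.5,0,-17],[0,0,0],0.31],[[0.5,0,-17],[0,0,0],0.0],[[0.5,0,-17],[0,0,0],0.0],[[0.5,0,-17],[0,0,0],0.0],[[0.5,0,-17],[0,0,0],0.0]], grip_force=40)

```text
clock: 4.95
ee_pos: [0.5987, 0.1849, 0.0799]
eef_rot: [[-0.101, 0.995, 0.0], [0.995, 0.101, 0.0], [-0.0, 0.0, -1.0]]
wrist_force: [-0.5, 0.2, 0.9]
grip_width: 0.0058
grip_force: 34.2
```

Emit:
apply_moves(rows=[[[0,0,0],[0,0,0],0.31],[[0,0,0],[0,0,0],0.31],[[0,0,0],[0,0,0],0.31],[[0,0,-4],[0,0,0],0.31],[[0,0,-8],[0,0,0],0.31],[[0,0,-8],[0,0,0],0.31],[[0,0,-8],[0,0,0],0.0],[[0,0,-8],[0,0,0],0.0],[[0,0,-8],[0,0,0],0.0],[[0,0,-8],[0,0,0],0.0]], grip_force=40)

```text
clock: 6.2
ee_pos: [0.5987, 0.1849, 0.0717]
eef_rot: [[-0.101, 0.995, 0.0], [0.995, 0.101, 0.0], [0.0, 0.0, -1.0]]
wrist_force: [0.4, 0.3, -0.4]
grip_width: 0.0088
grip_force: 39.3
```

Emit:
apply_moves(rows=[[[-3,-0.3,0],[0,0,0],0.0],[[-10,-1,0],[0,0,0],0.0],[[-22,-2.2,0],[0,0,0],0.0],[[-37,-3.8,0],[0,0,0],0.0],[[-52,-5.3,0],[0,0,0],0.0],[[-67,-6.8,0],[0,0,0],0.0],[[-82,-8.3,0],[0,0,0],0.0],[[-97,-9.8,0],[0,0,0],0.0],[[-112,-11.4,0],[0,0,0],0.0],[[-124,-12.6,0],[0,0,0],0.0],[[-132,-13.4,0],[0,0,0],0.0],[[-138,-14,0],[0,0,0],0.0]])

```text
clock: 7.7
ee_pos: [0.4603, 0.1705, 0.0717]
eef_rot: [[-0.101, 0.995, 0.0], [0.995, 0.101, -0.001], [-0.001, 0.0, -1.0]]
wrist_force: [1.9, -2.7, 0.0]
grip_width: 0.0087
grip_force: 39.4
```

Emit:
apply_moves(rows=[[[-2,-0.2,0],[0,0,0],0.0],[[-4,-0.4,0],[0,0,0],0.0],[[-6,-0.6,0],[0,0,0],0.0],[[-8,-0.8,0],[0,0,0],0.0],[[-9,-0.9,0],[0,0,0],0.0],[[-10,-1,0],[0,0,0],0.0]])

```text
clock: 8.45
ee_pos: [0.4507, 0.1696, 0.0717]
eef_rot: [[-0.101, 0.995, 0.0], [0.995, 0.101, -0.001], [-0.001, 0.0, -1.0]]
wrist_force: [0.9, -4.9, 1.0]
grip_width: 0.0091
grip_force: 39.5
```

Moved 149 mm so far. I carry on slowly until the stop.

Emit:
apply_moves(rows=[[[-1.5,-0.2,0],[0,0,0],0.0],[[-3,-0.3,0],[0,0,0],0.0],[[-4.5,-0.5,0],[0,0,0],0.0],[[-6,-0.6,0],[0,0,0],0.0],[[-7,-0.7,0],[0,0,0],0.0],[[-8,-0.8,0],[0,0,0],0.0]])

```text
clock: 9.2
ee_pos: [0.4426, 0.1688, 0.0717]
eef_rot: [[-0.101, 0.995, 0.0], [0.995, 0.101, -0.001], [-0.001, 0.0, -1.0]]
wrist_force: [2.1, -5.6, -0.2]
grip_width: 0.0092
grip_force: 39.5
```

Emit:
apply_moves(rows=[[[-1.5,-0.2,0],[0,0,0],0.0],[[-3,-0.3,0],[0,0,0],0.0],[[-4.5,-0.5,0],[0,0,0],0.0],[[-6,-0.6,0],[0,0,0],0.0],[[-6,-0.6,0],[0,0,0],0.0]])

```text
clock: 9.82
ee_pos: [0.4393, 0.1684, 0.0718]
eef_rot: [[-0.1, 0.995, 0.007], [0.995, 0.1, 0.001], [-0.0, 0.007, -1.0]]
wrist_force: [16.7, -2.2, -9.1]
grip_width: 0.0091
grip_force: 39.0
```

The stop is reached: the force rose to 17 N at 160 mm of travel. Releasing and lifting.

Emit:
apply_moves(rows=[[[2.3,0.2,0],[0,0,0],0.0],[[2.3,0.2,0],[0,0,0],0.0],[[2.3,0.2,0],[0,0,0],0.31],[[2.3,0.2,0],[0,0,0],0.31],[[2.3,0.2,0],[0,0,0],0.31],[[2.3,0.2,10],[0,0,0],0.31],[[2.3,0.2,30],[0,0,0],0.31],[[2.3,0.2,60],[0,0,0],0.31],[[2.3,0.2,110],[0,0,0],0.31],[[2.3,0.2,150],[0,0,0],0.31],[[2.3,0.2,160],[0,0,0],0.31]])

```text
clock: 11.2
ee_pos: [0.4399, 0.1691, 0.2354]
eef_rot: [[-0.101, 0.995, 0.006], [0.995, 0.101, 0.002], [0.001, 0.006, -1.0]]
wrist_force: [0.1, 0.1, -0.2]
grip_width: 0.0265
grip_force: 0.0
```

Emit:
apply_moves(rows=[[[3,-60,0],[0,0,0.15],1],[[6,-120,0],[0,0,0.3],1],[[9,-180,0],[0,0,0.45],1],[[12,-240,0],[0,0,0.6],1],[[15,-300,0],[0,0,0.75],1],[[18,-360,0],[0,0,0.9],1],[[20,-410,0],[0,0,1.047],1],[[22,-432,0],[0,0,1.047],1],[[22,-432,0],[0,0,1.047],1],[[22,-432,0],[0,0,1.047],1]], grip_force=30)

```text
clock: 12.45
ee_pos: [0.4611, -0.2621, 0.2315]
eef_rot: [[-0.912, 0.41, -0.0], [0.41, 0.912, 0.001], [0.0, 0.001, -1.0]]
wrist_force: [-0.1, 0.6, 0.1]
grip_width: 0.0851
grip_force: 0.0
```

Run:
```python
from h import *
import pickle
W=cam('wrist');S=cam('scene');Z=cam('side');pickle.dump((W,S,Z),open('d1.pkl','wb'))
s=r.sense();print(s['ee_pos'],s['eef_rot'].round(4).tolist())
for p in((.5036,-.3139,.012),(.527,-.2602,.012),(.4188,-.2118,.012),(.398,-.2662,.012)):print(proj(p,W).round(1))
H=np.zeros((600,800,3),np.uint8);H[:320,:426]=cv2.resize(W[0],(426,320))
H[:280,430:790]=cv2.resize(S[0][240:380,320:500],(360,280),interpolation=2)
H[325:600,:400]=cv2.resize(Z[0][130:240,300:460],(400,275),interpolation=2)
k=W[0][60:330,150:480]
H[300:600,430:797]=cv2.resize(k,(367,300))
cv2.imwrite('pics/m4.png',H[:,:,::-1])
```

```text
[ 0.46119532 -0.26210363  0.23189482] [[-0.9125, 0.409, 0.0004], [0.409, 0.9125, 0.0], [-0.0004, 0.0002, -1.0]]
[288.1 241.9]
[338.8 241.3]
[341.  135.2]
[285.8 138.5]
```

View pics/m4.png

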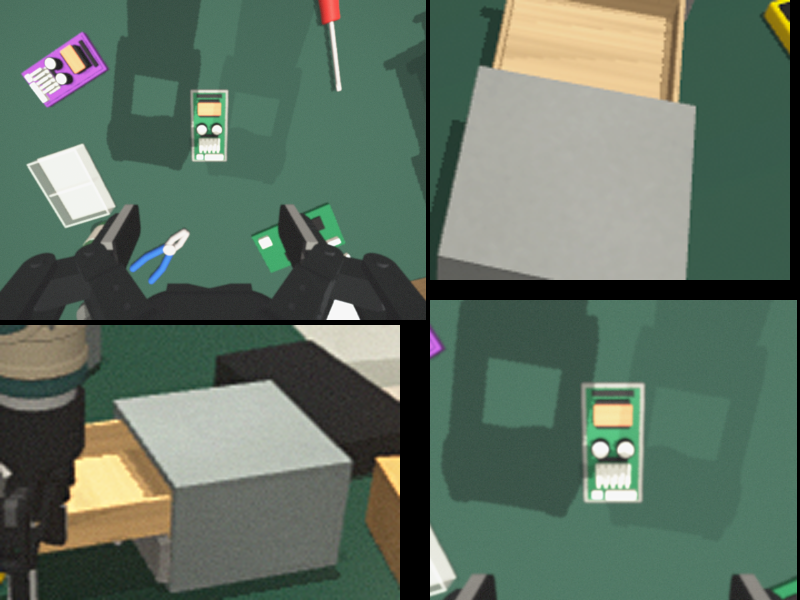

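The wrist view shows the board centred at about (314,188), aligned with the fingers. The drawer is out. Now I measure where the open fingertips really are, from their pixel spread.

Run:
```python
from h import *
import pickle
W,S,Z=pickle.load(open('d1.pkl','rb'))
s=r.sense();R=s['eef_rot'];p=s['ee_pos']
for (u,v,h) in((209,308,.0425),(421,308,.0425)):
    e,d=ray((u,v),W);e=R.T@(e-p);d=R.T@d;t=(np.sign(d[1])*h-e[1])/d[1];print('open tip in tool',(e+t*d).round(4))
e,d=ray((314.2,291.7),W);e=R.T@(e-p);d=R.T@d;t=-e[0]/d[0];print('shut tip',(e+t*d).round(4),'cam',e.round(4))
print('board c',onz((314.4,188.3),W,.012))
cv2.imwrite('pics/w2.png',cv2.resize(W[0][280:400,120:520],(800,240))[:,:,::-1])
import itertools
c=cam('side');cv2.imwrite('pics/s2.png',cv2.resize(c[0][200:340,230:400],(728,600),interpolation=2)[:,:,::-1])
print(proj(p,c),proj(p+[0,0,.03],c))
```

```text
open tip in tool [ 0.0077 -0.0425 -0.0466]
open tip in tool [ 0.0093  0.0425 -0.0495]
shut tip [ 0.      0.0002 -0.0178] cam [ 0.0832  0.0002 -0.1773]
board c [ 0.45888371 -0.26050434  0.012     ]
[315.98398175 247.96169843] [315.6495435  236.32950131]
```

View pics/s2.png

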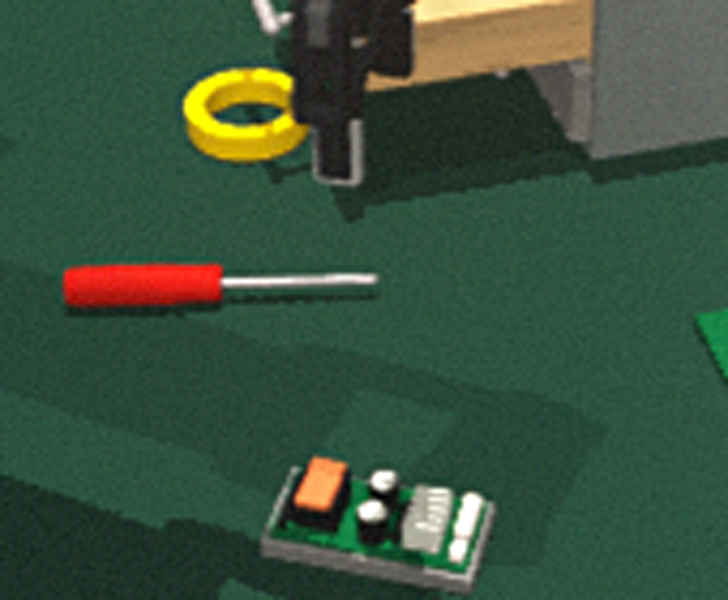

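Run:
```python
from h import *
C=cam('side');s=r.sense();p=s['ee_pos'];y=s['eef_rot'][:,1]
for h in(.0425,.05):
  for dz in(0,.01,.02,.03,.04,.05):print(h,dz,proj(p-h*y+[0,0,dz],C).round(1))
```

```text
0.0425 0 [310.3 260.3]
0.0425 0.01 [310.1 256.4]
0.0425 0.02 [310.  252.5]
0.0425 0.03 [309.8 248.5]
0.0425 0.04 [309.6 244.4]
0.0425 0.05 [309.5 240.3]
0.05 0 [309.2 262.6]
0.05 0.01 [309.  258.7]
0.05 0.02 [308.9 254.7]
0.05 0.03 [308.7 250.7]
0.05 0.04 [308.6 246.6]
0.05 0.05 [308.4 242.5]
```

The open tips really stand about 46 mm behind the reported TCP. Side and wrist views agree on this, and so does the handle contact. I go down in guarded steps.

Emit:
apply_moves(rows=[[[-2,1.5,-60],[0,0,0],1],[[-2,1.5,-120],[0,0,0],1],[[-2,1.5,-170],[0,0,0],1],[[-2,1.5,-200],[0,0,0],1],[[-2,1.5,-220],[0,0,0],1],[[-2,1.5,-235],[0,0,0],1],[[-2,1.5,-240],[0,0,0],1],[[-2,1.5,-245],[0,0,0],1],[[-2,1.5,-245],[0,0,0],1]], grip_force=30)

```text
clock: 13.82
ee_pos: [0.4591, -0.2619, -0.0131]
eef_rot: [[-0.912, 0.41, 0.0], [0.41, 0.912, -0.0], [-0.001, -0.0, -1.0]]
wrist_force: [-0.1, 0.6, 0.5]
grip_width: 0.0855
grip_force: 0.0
```

Run:
```python
from h import *
c=cam('side');W=cam('wrist');s=r.sense();print(s['ee_pos'],s['wrist_force'])
H=np.zeros((600,800,3),np.uint8)
H[:300,:]=cv2.resize(c[0][280:355,220:420],(800,300),interpolation=2)
H[300:,:400]=cv2.resize(W[0],(400,300));H[300:,400:]=cv2.resize(cam('scene')[0][170:245,205:305],(400,300),interpolation=2)
cv2.imwrite('pics/s3.png',H[:,:,::-1])
```

```text
[ 0.45927462 -0.26208031 -0.0127417 ] [ 0.39817208 -0.02596206 -0.43090707]
```

View pics/s3.png

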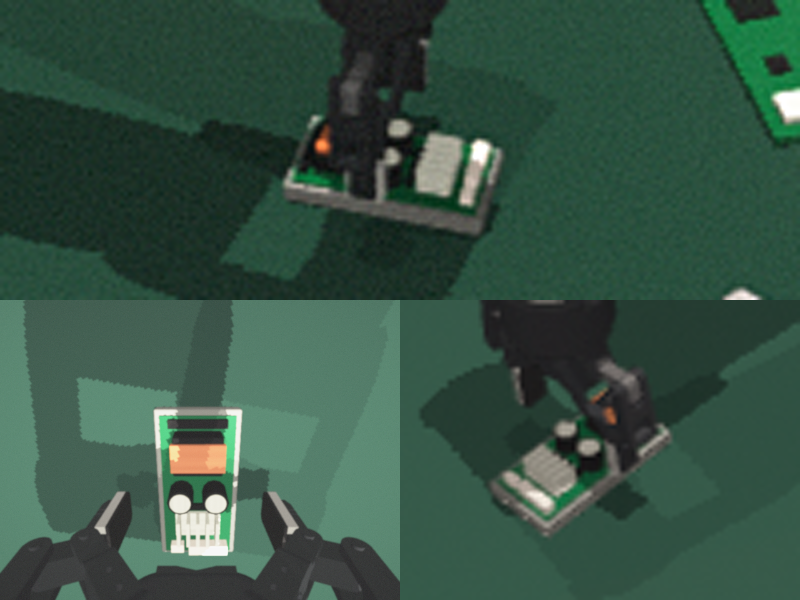

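The tips are still about 33 mm above the bench, straddling the board with the board centred between them. I go lower by 24 mm.

Emit:
apply_moves(rows=[[[-0.5,-0.5,-5],[0,0,0],1],[[-0.5,-0.5,-10],[0,0,0],1],[[-0.5,-0.5,-14],[0,0,0],1],[[-0.5,-0.5,-18],[0,0,0],1],[[-0.5,-0.5,-21],[0,0,0],1],[[-0.5,-0.5,-24],[0,0,0],1],[[-0.5,-0.5,-24],[0,0,0],1]])

```text
clock: 14.85
ee_pos: [0.4583, -0.2622, -0.0376]
eef_rot: [[-0.912, 0.41, -0.0], [0.41, 0.912, 0.0], [0.0, 0.0, -1.0]]
wrist_force: [-0.4, -0.1, 0.4]
grip_width: 0.0853
grip_force: 0.0
```

Run:
```python
from h import *
c=cam('side');s=r.sense();p=s['ee_pos'];y=s['eef_rot'][:,1];print(p,s['wrist_force'])
H=np.zeros((600,800,3),np.uint8)
H[:,:400]=cv2.resize(c[0][285:360,290:340],(400,600),interpolation=2);H[:,400:]=cv2.resize(cam('scene')[0][170:245,230:280],(400,600),interpolation=2)
for h in (.0425,.05):
  for dz in(.03,.04,.05):print(h,dz,proj(p-h*y+[0,0,dz],c).round(1))
cv2.imwrite('pics/s4.png',H[:,:,::-1])
```

```text
[ 0.45836352 -0.26233257 -0.03742566] [-0.94479059 -0.38562932 -0.67156558]
0.0425 0.03 [312.2 340.9]
0.0425 0.04 [312.1 337.9]
0.0425 0.05 [311.9 335. ]
0.05 0.03 [311.3 343.3]
0.05 0.04 [311.1 340.3]
0.05 0.05 [311.  337.4]
```

View pics/s4.png

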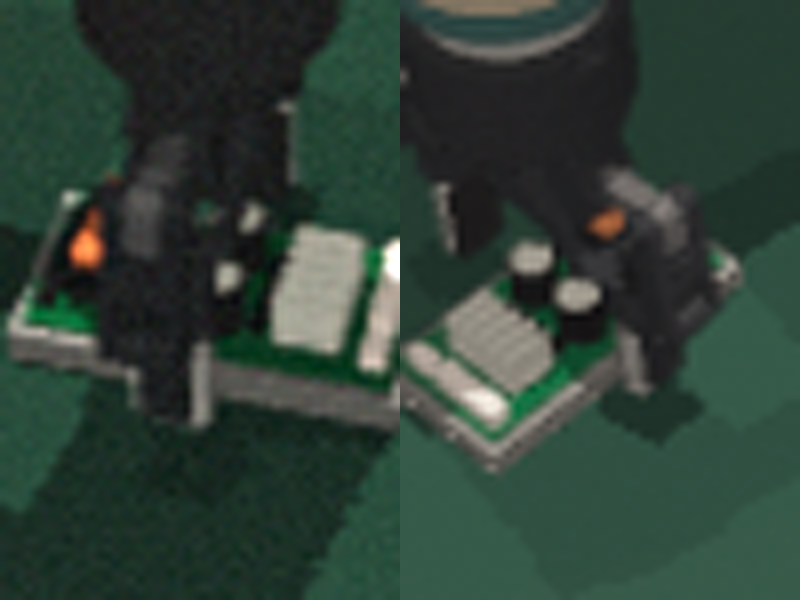

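The near fingertip is at about (311.5,338) in the side view, beside the frame and roughly 10 mm above the bench. It will swing down a few mm as it closes. Closing lightly.

Emit:
apply_moves(rows=[[[1.5,-0.5,0],[0,0,0],0.85],[[1.5,-0.5,0],[0,0,0],0.78],[[1.5,-0.5,0],[0,0,0],0.74],[[1.5,-0.5,0],[0,0,0],0.7],[[1.5,-0.5,0],[0,0,0],0.66],[[1.5,-0.5,0],[0,0,0],0.6],[[1.5,-0.5,0],[0,0,0],0.5],[[1.5,-0.5,0],[0,0,0],0.5]], grip_force=30)

```text
clock: 15.95
ee_pos: [0.4602, -0.2628, -0.037]
eef_rot: [[-0.912, 0.41, 0.001], [0.41, 0.912, 0.0], [-0.0, 0.0, -1.0]]
wrist_force: [-0.7, 2.4, 4.6]
grip_width: 0.0592
grip_force: 33.4
```

Emit:
apply_moves(rows=[[[0,0,3],[0,0,0],0.5],[[0,0,8],[0,0,0],0.5],[[0,0,15],[0,0,0],0.5],[[0,0,25],[0,0,0],0.5],[[0,0,25],[0,0,0],0.5]])

```text
clock: 16.58
ee_pos: [0.4606, -0.2634, -0.0111]
eef_rot: [[-0.912, 0.41, 0.002], [0.41, 0.912, -0.001], [-0.002, -0.0, -1.0]]
wrist_force: [0.0, -0.4, -2.8]
grip_width: 0.0596
grip_force: 32.8
```

Run:
```python
from h import *
import pickle
s=r.sense();print(s['ee_pos'],s['wrist_force'],s['grip_width'],s['grip_force'])
C=cam('wrist');S=cam('scene')
# board outline: light frame / green pcb in wrist
hsv=cv2.cvtColor(C[0],cv2.COLOR_RGB2HSV);m=((hsv[...,1]<60)&(hsv[...,2]>150)).astype(np.uint8)
n,l,st,ce=cv2.connectedComponentsWithStats(m)
for i in range(1,n):
    if st[i,4]>60: print(st[i],ce[i].round(0))
# drawer wood (scene) mask
W,S0,Z0=pickle.load(open('d1.pkl','rb'))
for nme,I in(('scene',S[0]),('side',Z0[0])):
    h=cv2.cvtColor(I,cv2.COLOR_RGB2HSV);m=((h[...,0]>8)&(h[...,0]<25)&(h[...,1]>50)&(h[...,2]>110)).astype(np.uint8)
    n,l,st,ce=cv2.connectedComponentsWithStats(m)
    for i in range(1,n):
        if st[i,4]>300:
            k=cv2.findContours((l==i).astype(np.uint8),0,2)[0][0]
            print(nme,st[i],cv2.approxPolyDP(k,4,True)[:,0].tolist())
```

```text
[ 0.46063808 -0.26335851 -0.01105717] [ 0.011461   -0.3820752  -2.81505184] 0.059554376356211323 32.834014892578125
[ 230  182  169  249 5344] [318. 259.]
[204 297  33  60 714] [220. 326.]
[392 297  33  60 715] [408. 326.]
[ 261  344  108   88 6485] [314. 387.]
scene [ 206    0  202  165 9653] [[207, 124], [223, 140], [225, 157], [246, 163], [299, 116], [302, 96], [357, 34], [355, 40], [390, 39], [407, 45], [407, 31], [406, 38], [366, 30], [359, 34], [368, 15], [358, 0], [322, 47], [312, 52], [316, 53], [296, 68], [294, 64], [303, 60], [296, 58], [309, 51], [307, 41], [314, 32], [313, 45], [323, 32], [317, 32], [344, 0], [269, 0], [261, 11], [209, 0], [207, 12], [300, 32], [272, 72], [261, 74], [214, 111], [211, 108]]
scene [  414     0   226   114 11273] [[639, 81], [590, 71], [593, 32], [583, 30], [584, 0], [531, 0], [516, 52], [523, 14], [520, 20], [490, 15], [478, 51], [445, 44], [451, 8], [441, 23], [414, 28], [414, 90], [421, 93], [434, 90], [442, 77], [498, 89], [442, 75], [443, 57], [574, 81], [576, 104], [618, 113], [614, 90], [639, 94]]
scene [ 355   51   99   80 2238] [[36
[... 2141 characters left out ...]
0, 183], [457, 196], [451, 196], [450, 189], [447, 208], [450, 214], [448, 206], [454, 202], [456, 214], [450, 216], [465, 242], [506, 240], [514, 213], [497, 191], [500, 188]]
side [  73  189   72   63 1845] [[135, 189], [102, 203], [78, 198], [80, 204], [73, 207], [93, 215], [110, 244], [104, 221], [115, 235], [127, 227], [105, 250], [126, 249], [144, 239], [129, 197]]
side [   0  192   28   98 1189] [[0, 192], [0, 239], [11, 258], [0, 277], [0, 289], [27, 247]]
side [  93  246   84   59 3159] [[175, 264], [158, 253], [165, 263], [159, 274], [147, 246], [122, 256], [99, 254], [103, 268], [95, 279], [102, 269], [104, 283], [95, 291], [94, 281], [93, 288], [109, 303], [142, 301], [169, 285]]
```

The board is held: width 59.6 mm, 33 N, and its weight shows on the wrist. Lifting it and carrying it above the drawer.

Emit:
apply_moves(rows=[[[0,0,10],[0,0,0],0.5],[[0,0,30],[0,0,0],0.5],[[0,0,60],[0,0,0],0.5],[[0,0,95],[0,0,0],0.5],[[0,0,130],[0,0,0],0.5],[[2,10,165],[0,0,-0.05],0.5],[[6,25,190],[0,0,-0.12],0.5],[[14,55,205],[0,0,-0.2],0.5],[[24,95,210],[0,0,-0.3],0.5],[[34,140,210],[0,0,-0.4],0.5],[[45,185,210],[0,0,-0.5],0.5],[[56,230,210],[0,0,-0.6],0.5]])

```text
clock: 18.18
ee_pos: [0.516, -0.0314, 0.1982]
eef_rot: [[-0.518, 0.855, 0.001], [0.855, 0.518, -0.0], [-0.0, 0.0, -1.0]]
wrist_force: [0.6, 0.1, -2.6]
grip_width: 0.0592
grip_force: 33.0
```

Emit:
apply_moves(rows=[[[11,45,0],[0,0,-0.1],0.5],[[22,90,0],[0,0,-0.2],0.5],[[32,130,0],[0,0,-0.3],0.5],[[41,170,0],[0,0,-0.4],0.5],[[48,198,0],[0,0,-0.447],0.5],[[51,211,0],[0,0,-0.447],0.5],[[51,214,0],[0,0,-0.447],0.5],[[51,214,0],[0,0,-0.447],0.5],[[51,214,0],[0,0,-0.447],0.5]])

```text
clock: 19.3
ee_pos: [0.5669, 0.1802, 0.1978]
eef_rot: [[-0.1, 0.995, 0.0], [0.995, 0.1, -0.0], [-0.0, 0.0, -1.0]]
wrist_force: [0.5, -0.6, -2.1]
grip_width: 0.0592
grip_force: 33.0
```

Run:
```python
from h import *
s=r.sense();print(s['clock'],s['ee_pos'],s['eef_rot'].round(3).tolist(),s['wrist_force'].round(1),s['grip_width'],s['grip_force'])
S=cam('scene');Z=cam('side');W=cam('wrist')
for q in((361,223),(447,237),(444,289),(351,273)):print([onz(q,S,z).round(3).tolist() for z in(.128,.137)])
for n,C in(('scene',S),('side',Z),('wrist',W)):
    h=cv2.cvtColor(C[0],cv2.COLOR_RGB2HSV);m=((h[...,0]>8)&(h[...,0]<25)&(h[...,1]>50)&(h[...,2]>110)).astype(np.uint8)
    k,l,st,ce=cv2.connectedComponentsWithStats(m)
    box={'scene':(340,210,460,300),'side':(270,150,400,230),'wrist':(0,0,640,480)}[n]
    for i in range(1,k):
        if st[i,4]>150 and box[0]<ce[i][0]<box[2] and box[1]<ce[i][1]<box[3]:
            c=cv2.findContours((l==i).astype(np.uint8),0,2)[0][0];print(n,st[i].tolist(),cv2.approxPolyDP(c,4,True)[:,0].tolist())
c,sx=np.array([.995,.101]),np.array([-.101,.995]);pl=np.array([.568,.181])
for nm,dx,dy,z in(('floorF-',-.08,-.099,.085),('floorF+',-.08,.099,.085),('rimF-',-.08,-.099,.128),('rimF+',-.08,.099,.128),('rimB-',.08,-.099,.128),('rimB+',.08,.099,.128)):
    P=[*(pl+dx*c+dy*sx),z];print(nm,np.round(P,3),proj(P,S).round(0),proj(P,Z).round(0),proj(P,W).round(0))
```

```text
19.3 [0.56692703 0.18020675 0.19784497] [[-0.1, 0.995, 0.0], [0.995, 0.1, -0.0], [-0.0, 0.0, -1.0]] [ 0.5 -0.6 -2.1] 0.059170944390672095 33.01153242588043
[[0.5, 0.065, 0.128], [0.508, 0.067, 0.137]]
[[0.476, 0.275, 0.128], [0.483, 0.274, 0.137]]
[[0.623, 0.292, 0.128], [0.629, 0.291, 0.137]]
[[0.649, 0.082, 0.128], [0.654, 0.083, 0.137]]
scene [351, 223, 97, 68, 4329] [[361, 223], [351, 273], [444, 289], [447, 237], [437, 235], [433, 244], [379, 235], [378, 225]]
side [298, 167, 71, 54, 2541] [[348, 168], [298, 174], [313, 204], [314, 220], [367, 214], [368, 196]]
side [253, 172, 41, 21, 252] [[293, 173], [267, 187], [254, 180], [254, 185], [268, 192], [293, 180]]
side [273, 216, 30, 22, 290] [[300, 219], [300, 227], [289, 216], [279, 221], [280, 228], [284, 223], [296, 227], [280, 232], [273, 226], [275, 233], [298, 234]]
wrist [187, 72, 273, 238, 6015] [[459, 74], [187, 74], [211, 307], [219, 309], [201, 85], [457, 84]]
wrist [215, 87, 243, 236, 28998] [[216, 88], [231, 295], [239, 296], [231, 191], [236, 180], [390, 179], [397, 191], [389, 296], [401, 297], [407, 308], [430, 322], [457, 88]]
wrist [150, 212, 33, 39, 559] [[151, 212], [154, 244], [182, 250], [180, 234], [161, 225]]
wrist [259, 251, 111, 56, 5862] [[259, 255], [263, 305], [367, 304], [367, 251]]
floorF- [0.498 0.074 0.085] [363. 234.] [313. 219.] [228. 321.]
floorF+ [0.478 0.271 0.085] [441. 248.] [298. 187.] [207.  88.]
rimF- [0.498 0.074 0.128] [365. 223.] [313. 206.] [216. 350.]
rimF+ [0.478 0.271 0.128] [445. 238.] [298. 175.] [188.  84.]
rimB- [0.658 0.091 0.128] [354. 277.] [365. 198.] [415. 350.]
rimB+ [0.638 0.288 0.128] [441. 294.] [345. 169.] [443.  83.]
```

The drawer rim seen in scene, side and wrist agrees with the model (front rim at side (313,204) and (298,174), predicted (313,206) and (298,175)). The board is centred over the place, so I lower it.

Emit:
apply_moves(rows=[[[1,1,-15],[0,0,0],0.5],[[1,1,-35],[0,0,0],0.5],[[1,1,-55],[0,0,0],0.5],[[1,1,-75],[0,0,0],0.5],[[1,1,-95],[0,0,0],0.5],[[1,1,-112],[0,0,0],0.5],[[1,1,-124],[0,0,0],0.5],[[1,1,-131],[0,0,0],0.5],[[1,1,-135],[0,0,0],0.5],[[1,1,-138],[0,0,0],0.5],[[1,1,-140],[0,0,0],0.5],[[1,1,-140],[0,0,0],0.5]])

```text
clock: 20.95
ee_pos: [0.568, 0.1822, 0.0577]
eef_rot: [[-0.101, 0.995, 0.0], [0.995, 0.101, 0.0], [0.0, 0.0, -1.0]]
wrist_force: [-0.2, -0.7, -2.1]
grip_width: 0.0591
grip_force: 33.0
```

Emit:
apply_moves(rows=[[[0,0,-1],[0,0,0],0.5],[[0,0,-2],[0,0,0],0.5],[[0,0,-3],[0,0,0],0.5],[[0,0,-4],[0,0,0],0.5],[[0,0,-5],[0,0,0],0.5],[[0,0,-6],[0,0,0],0.5],[[0,0,-6],[0,0,0],0.5]])

```text
clock: 21.82
ee_pos: [0.5678, 0.1821, 0.0515]
eef_rot: [[-0.101, 0.995, -0.0], [0.995, 0.101, -0.0], [-0.0, -0.0, -1.0]]
wrist_force: [-0.7, 0.0, -2.7]
grip_width: 0.0589
grip_force: 33.0
```

Emit:
apply_moves(rows=[[[0,0,-0.7],[0,0,0],0.5],[[0,0,-1.4],[0,0,0],0.5],[[0,0,-2.1],[0,0,0],0.5],[[0,0,-2.8],[0,0,0],0.5],[[0,0,-2.8],[0,0,0],0.5]])

```text
clock: 22.45
ee_pos: [0.5678, 0.1821, 0.0487]
eef_rot: [[-0.101, 0.995, -0.0], [0.995, 0.101, -0.0], [-0.0, -0.0, -1.0]]
wrist_force: [-0.2, 0.7, -2.9]
grip_width: 0.0592
grip_force: 33.0
```

Emit:
apply_moves(rows=[[[0,0,-0.5],[0,0,0],0.5],[[0,0,-1],[0,0,0],0.5],[[0,0,-1.5],[0,0,0],0.5],[[0,0,-1.5],[0,0,0],0.5]])

```text
clock: 22.95
ee_pos: [0.5683, 0.1822, 0.0481]
eef_rot: [[-0.101, 0.995, 0.001], [0.995, 0.101, 0.0], [0.0, 0.001, -1.0]]
wrist_force: [-1.0, -0.2, 3.1]
grip_width: 0.0592
grip_force: 33.5
```

The board has touched the floor softly: the wrist force went from -2.9 to +3.1 N at TCP 0.048, as expected for the 85 mm floor. Releasing.

Emit:
apply_moves(rows=[[[0,0,0],[0,0,0],0.72],[[0,0,0],[0,0,0],0.78],[[0,0,0],[0,0,0],0.85],[[0,0,0],[0,0,0],0.92],[[0,0,0],[0,0,0],0.92],[[0,0,5],[0,0,0],0.92],[[0,0,15],[0,0,0],0.92],[[0,0,35],[0,0,0],0.92],[[0,0,70],[0,0,0],0.92],[[0,0,120],[0,0,0],0.92],[[0,0,170],[0,0,0],0.92],[[0,0,180],[0,0,0],0.92]])

```text
clock: 24.45
ee_pos: [0.5693, 0.1825, 0.234]
eef_rot: [[-0.101, 0.995, 0.01], [0.995, 0.101, 0.002], [0.001, 0.01, -1.0]]
wrist_force: [-0.3, 0.0, -0.6]
grip_width: 0.0786
grip_force: 0.0
```

Run:
```python
from h import *
s=r.sense();print(s['clock'],s['ee_pos'],s['wrist_force'].round(1),s['grip_width'])
W=cam('wrist');S=cam('scene')
h=cv2.cvtColor(W[0],cv2.COLOR_RGB2HSV);m=((h[...,0]>40)&(h[...,0]<75)&(h[...,1]>150)&(h[...,2]>70)).astype(np.uint8)
m=cv2.morphologyEx(m,cv2.MORPH_CLOSE,np.ones((25,25)))
k,l,st,ce=cv2.connectedComponentsWithStats(m)
for i in range(1,k):
    if st[i,4]>300:
        R=cv2.minAreaRect(cv2.findContours((l==i).astype(np.uint8),0,2)[0][0]);b=[onz(q,W,.097)for q in cv2.boxPoints(R)]
        print(st[i],R,np.mean(b,0).round(3),np.linalg.norm(b[0]-b[1]).round(3),np.linalg.norm(b[1]-b[2]).round(3))
# expected handle
for P in((.4393,.1684,.112),(.4393+.0061,.1684-.06,.112),(.4393-.0061,.1684+.06,.112)):print(proj(P,W).round(0),proj(P,S).round(0),proj(P,cam('side')).round(0))
```

```text
24.45 [0.56931432 0.18253187 0.23399558] [-0.3  0.  -0.6] 0.07856226946570584
[ 284  161   56  108 2102] ((311.5, 214.5), (55.0, 107.0), 0.0) [0.569 0.176 0.097] 0.099 0.047
[ 373  408   49   36 1098] ((396.5548095703125, 425.52056884765625), (47.78205490112305, 34.67992401123047), 2.12109637260437) [ 0.687 -0.055  0.097] 0.049 0.052
[159. 216.] [406. 219.] [289. 197.]
[168. 280.] [382. 215.] [293. 207.]
[148. 143.] [430. 223.] [285. 187.]
```

The board lies flat and centred at (0.569, 0.176). Next I check the handle's position in the wrist image.

Run:
```python
from h import *
W=cam('wrist')
g=W[0].min(2).astype(int)
for y in(180,200,216,235,255):
    x=np.where(g[y,110:230]>140)[0]+110; print(y,x.tolist() if len(x)<60 else (x[0],x[-1]))
    e=[onz((x0,y),W,.112).round(4)[:2].tolist() for x0 in x[:1]];print(e)
```

```text
180 [148, 149, 150, 151, 152, 153, 154, 155, 192, 193]
[[0.4311, 0.1989]]
200 [151, 152, 153, 154, 155, 156, 157, 158, 159, 197, 199, 200]
[[0.4327, 0.1826]]
216 [154, 155, 156, 157, 158, 159, 160, 161, 197]
[[0.4346, 0.1691]]
235 [157, 158, 159, 160, 161, 162, 163, 205]
[[0.4365, 0.1526]]
255 []
[]
```

Emit:
apply_moves(rows=[[[-35,-4,0],[0,0,0],0.31],[[-80,-8.5,0],[0,0,0],0.31],[[-120,-13,0],[0,0,0],0.31],[[-130.5,-14.2,0],[0,0,0],0.31],[[-130.5,-14.2,0],[0,0,0],0.31],[[-130.5,-14.2,0],[0,0,0],0.31]])

```text
clock: 25.5
ee_pos: [0.438, 0.1679, 0.2268]
eef_rot: [[-0.101, 0.995, -0.001], [0.995, 0.101, -0.0], [-0.0, -0.001, -1.0]]
wrist_force: [-0.7, 0.7, -0.1]
grip_width: 0.0263
grip_force: 0.0
```

Emit:
apply_moves(rows=[[[0,0,-40],[0,0,0],0.31],[[0,0,-85],[0,0,0],0.31],[[0,0,-115],[0,0,0],0.31],[[0,0,-135],[0,0,0],0.31],[[0,0,-150],[0,0,0],0.31],[[0,0,-160],[0,0,0],0.31],[[0,0,-163],[0,0,0],0.31],[[0,0,-163],[0,0,0],0.31]])

```text
clock: 26.5
ee_pos: [0.4377, 0.1681, 0.0647]
eef_rot: [[-0.101, 0.995, 0.001], [0.995, 0.101, 0.0], [0.0, 0.001, -1.0]]
wrist_force: [0.3, -0.3, 0.2]
grip_width: 0.0265
grip_force: 0.0
```

Emit:
apply_moves(rows=[[[0.5,0,3],[0,0,0],0.0],[[0.5,0,3],[0,0,0],0.0],[[0.5,0,3],[0,0,0],0.0],[[0.5,0,3],[0,0,0],0.0],[[2,0.2,3],[0,0,0],0.0],[[6,0.6,3],[0,0,0],0.0],[[12,1.2,3],[0,0,0],0.0],[[19,1.9,3],[0,0,0],0.0],[[27,2.7,3],[0,0,0],0.0],[[35,3.5,3],[0,0,0],0.0]], grip_force=40)

```text
clock: 27.75
ee_pos: [0.4733, 0.1717, 0.0677]
eef_rot: [[-0.101, 0.995, 0.001], [0.995, 0.101, 0.0], [0.0, 0.001, -1.0]]
wrist_force: [-0.7, 0.0, 5.0]
grip_width: 0.0096
grip_force: 42.4
```

Emit:
apply_moves(rows=[[[9,0.9,0],[0,0,0],0.0],[[19,1.9,0],[0,0,0],0.0],[[29,2.9,0],[0,0,0],0.0],[[39,4,0],[0,0,0],0.0],[[49,5,0],[0,0,0],0.0],[[59,6,0],[0,0,0],0.0],[[69,7,0],[0,0,0],0.0],[[79,8,0],[0,0,0],0.0],[[89,9,0],[0,0,0],0.0],[[98,10,0],[0,0,0],0.0],[[106,10.8,0],[0,0,0],0.0],[[112,11.4,0],[0,0,0],0.0]])

```text
clock: 29.25
ee_pos: [0.5854, 0.1833, 0.0677]
eef_rot: [[-0.101, 0.995, 0.001], [0.995, 0.101, 0.001], [0.001, 0.001, -1.0]]
wrist_force: [-1.7, 0.8, 4.9]
grip_width: 0.009
grip_force: 42.5
```

Emit:
apply_moves(rows=[[[3,0.3,0],[0,0,0],0.0],[[6,0.6,0],[0,0,0],0.0],[[8,0.8,0],[0,0,0],0.0],[[10,1,0],[0,0,0],0.0],[[12,1.2,0],[0,0,0],0.0],[[14,1.4,0],[0,0,0],0.0],[[15,1.5,0],[0,0,0],0.0],[[16,1.6,0],[0,0,0],0.0]])

```text
clock: 30.25
ee_pos: [0.6011, 0.1849, 0.0678]
eef_rot: [[-0.101, 0.995, 0.001], [0.995, 0.101, 0.001], [0.001, 0.001, -1.0]]
wrist_force: [-1.7, 1.3, 5.4]
grip_width: 0.009
grip_force: 42.5
```

Emit:
apply_moves(rows=[[[1,0.1,0],[0,0,0],0.0],[[2,0.2,0],[0,0,0],0.0],[[3,0.3,0],[0,0,0],0.0],[[4,0.4,0],[0,0,0],0.0],[[5,0.5,0],[0,0,0],0.0],[[5,0.5,0],[0,0,0],0.0]])

```text
clock: 31.0
ee_pos: [0.6039, 0.1852, 0.0677]
eef_rot: [[-0.101, 0.995, -0.005], [0.995, 0.101, -0.0], [0.0, -0.005, -1.0]]
wrist_force: [-12.5, -1.3, 10.6]
grip_width: 0.0089
grip_force: 43.1
```

The drawer is shut: travel 165.4 mm, with 12 N against its end. Relaxing, opening and lifting clear.

Emit:
apply_moves(rows=[[[-1.5,-0.1,0],[0,0,0],0.0],[[-1.5,-0.1,0],[0,0,0],0.15],[[-1.5,-0.1,0],[0,0,0],0.31],[[-1.5,-0.1,0],[0,0,0],0.31],[[-1.5,-0.1,0],[0,0,0],0.31],[[-1.5,-0.1,10],[0,0,0],0.31],[[-1.5,-0.1,30],[0,0,0],0.31],[[-1.5,-0.1,60],[0,0,0],0.31],[[-1.5,-0.1,110],[0,0,0],0.31],[[-1.5,-0.1,150],[0,0,0],0.31],[[-40,-20,160],[0,0,0],0.31],[[-50,-25,160],[0,0,0],0.31]])

```text
clock: 32.5
ee_pos: [0.555, 0.1595, 0.2308]
eef_rot: [[-0.101, 0.995, 0.005], [0.995, 0.101, 0.001], [0.0, 0.005, -1.0]]
wrist_force: [-0.7, 0.0, 0.2]
grip_width: 0.0266
grip_force: 0.0
```

Run:
```python
from h import *
s=r.sense();print(s['clock'],s['ee_pos'],s['wrist_force'].round(1))
W=cam('wrist');g=W[0].min(2).astype(int)
p=proj([.6039,.185,.112],W);print(p)
y=int(p[1])
for yy in(y-40,y-20,y):
    x=np.where(g[yy,int(p[0])-30:int(p[0])+30]>130)[0]+int(p[0])-30
    print(yy,x.tolist(),[onz((x.mean(),yy),W,.112).round(4)] if len(x) else '')
ax=np.array([.995,.101,0])
for q in(-.02,-.04):
    pass
h=cv2.cvtColor(W[0],cv2.COLOR_RGB2HSV);m=(h[...,0]>8)&(h[...,0]<25)&(h[...,1]>60)&(h[...,2]>110);print('wood px',m[:, int(p[0]):][:300].sum())
```

```text
32.5 [0.5549658  0.1595364  0.23076447] [-0.7  0.   0.2]
[375.70618085 191.27806746]
151 [363, 364, 365, 366, 367, 368, 369, 370, 371, 372, 373, 374, 375, 376, 377, 378, 379, 380, 381, 382, 383, 384] [array([0.5971, 0.217 , 0.112 ])]
171 [363, 364, 365, 366, 367, 368, 369, 370, 371, 372, 373, 374, 375, 376, 377, 378, 379, 380, 381, 382, 383] [array([0.5991, 0.2013, 0.112 ])]
191 [362, 363, 364, 365, 366, 367, 368, 369, 370, 371, 372, 373, 374, 375, 376, 377, 378, 379, 380, 381, 382] [array([0.6008, 0.1849, 0.112 ])]
wood px 290
```

Run:
```python
from h import *
import pickle
W=cam('wrist');h=cv2.cvtColor(W[0],cv2.COLOR_RGB2HSV);m=((h[...,0]>8)&(h[...,0]<25)&(h[...,1]>60)&(h[...,2]>110)).astype(np.uint8)
k,l,st,ce=cv2.connectedComponentsWithStats(m)
print([st[i].tolist() for i in range(1,k) if st[i,4]>20])
Z=cam('side')[0];Z0=pickle.load(open('d0.pkl','rb'))['side'][0]
for n,I in(('now',Z),('start',Z0)):
    h=cv2.cvtColor(I,cv2.COLOR_RGB2HSV)[150:235,335:380];print(n,((h[...,0]>8)&(h[...,0]<25)&(h[...,1]>60)&(h[...,2]>90)).sum())
print(W[0][150,378:470:4].tolist())
print([proj(q,W).round(0).tolist() for q in([.6387,.1886,.137],[.645,.189,.15])])
```

```text
[[456, 48, 11, 84, 134], [453, 133, 4, 24, 30], [193, 139, 47, 74, 232], [165, 153, 50, 59, 441], [444, 211, 4, 22, 28], [598, 344, 42, 38, 821]]
now 5
start 109
[[232, 224, 218], [235, 229, 223], [141, 142, 133], [49, 66, 58], [51, 72, 64], [94, 91, 84], [93, 89, 84], [91, 90, 86], [103, 99, 95], [98, 97, 92], [95, 91, 83], [91, 87, 81], [92, 91, 86], [94, 93, 88], [171, 167, 157], [219, 215, 203], [215, 210, 194], [213, 206, 192], [224, 219, 210], [151, 135, 110], [93, 97, 89], [221, 225, 215], [228, 230, 221]]
[[428.0, 198.0], [442.0, 202.0]]
```

The drawer looks shut: the wood sliver in the side view fell from 109 px to 5. As a check on full closure, I nudge the bar gently with shut fingers from the front.

Emit:
apply_moves(rows=[[[-5,21,0],[0,0,0],0],[[-5,21,-50],[0,0,0],0],[[-5,21,-100],[0,0,0],0],[[-5,21,-140],[0,0,0],0],[[-5,21,-158],[0,0,0],0],[[-5,21,-160],[0,0,0],0],[[5,22,-160],[0,0,0],0],[[12,22.7,-160],[0,0,0],0],[[18,23.3,-160],[0,0,0],0],[[21,23.6,-160],[0,0,0],0],[[23,23.8,-160],[0,0,0],0],[[25,24,-160],[0,0,0],0]])

```text
clock: 34.15
ee_pos: [0.5804, 0.184, 0.0673]
eef_rot: [[-0.101, 0.995, -0.0], [0.995, 0.101, -0.0], [-0.0, -0.0, -1.0]]
wrist_force: [-0.5, -0.1, 0.1]
grip_width: 0.0002
grip_force: 0.0
```

Emit:
apply_moves(rows=[[[1,0.1,0],[0,0,0],0],[[2,0.2,0],[0,0,0],0],[[3,0.3,0],[0,0,0],0],[[4,0.4,0],[0,0,0],0]])

```text
clock: 34.65
ee_pos: [0.5844, 0.1844, 0.0673]
eef_rot: [[-0.101, 0.995, 0.0], [0.995, 0.101, -0.0], [-0.0, 0.0, -1.0]]
wrist_force: [0.6, 0.1, 0.0]
grip_width: 0.0001
grip_force: 0.0
```

Emit:
apply_moves(rows=[[[1,0.1,0],[0,0,0],0],[[2,0.2,0],[0,0,0],0],[[3,0.3,0],[0,0,0],0]])

```text
clock: 35.02
ee_pos: [0.5855, 0.1845, 0.0671]
eef_rot: [[-0.101, 0.995, -0.005], [0.995, 0.101, -0.001], [-0.0, -0.005, -1.0]]
wrist_force: [-12.4, -2.4, 5.0]
grip_width: 0.0003
grip_force: 7.0
```

The bar met the fingers at once with a stiff 12 N, so the drawer is fully shut. Backing away and lifting.

Emit:
apply_moves(rows=[[[-8,-1,0],[0,0,0],0],[[-30,-3,0],[0,0,0],0],[[-60,-6,20],[0,0,0],0],[[-80,-8,70],[0,0,0],0],[[-80,-8,130],[0,0,0],0],[[-80,-8,140],[0,0,0],0],[[-80,-8,140],[0,0,0],0],[[-80,-8,140],[0,0,0],0]])

```text
clock: 36.02
ee_pos: [0.5067, 0.1764, 0.205]
eef_rot: [[-0.101, 0.995, -0.003], [0.995, 0.101, -0.001], [-0.001, -0.003, -1.0]]
wrist_force: [-0.0, 0.1, -1.0]
grip_width: -0.0002
grip_force: 0.0
```

```bash
python3 -c "
from h import *
s=r.sense();print(s['clock'],s['ee_pos'],s['wrist_force'].round(1));print(r.sign_off())"
```

```text
36.025 [0.50672684 0.17643191 0.20504357] [-0.   0.1 -1. ]
the job is handed in; nothing more can be done
None
```

The job is handed in at 36 s: I pulled the top drawer to its stop, laid the board flat in it with parts upward (about 33 N grip, soft touchdown), and pushed the drawer fully shut.

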